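# Shut and start the ultrasonic instrument cleaner

### The arm

A 6-joint arm with a two-finger parallel gripper is mounted at the origin on the work surface. World frame = base frame: x ahead of the robot, y to its left, z up, the work surface at z = 0. Lengths are in mm, angles in rad, forces in N, time in s.
With the tool pointing down it reaches from about 350 to 775 mm from the base axis. Payload 7.3 kg.
Tool frame: the origin (TCP) lies midway between the tips of the shut fingers; the grasp point (between the pads) lies 19 mm behind it (bot.grip_depth is the distance from the TCP to the grasp point, in mm); z points along the fingers, x is the direction in which the jaws open and shut, and the axes are right-handed (so a half turn about z gives the same grasp; the last joint's range is limited). The gripper opens to 92 mm and grips with 3 to 60 N. Pads are 19 mm wide; open, the fingers measure 130 mm over their backs; the gripper's body (75 mm by 190 mm) begins 47 mm behind the grasp point.
Start: joints at [-1.315, 0.342, 1.524, -0, 1.275, -0.146], TCP at [205.338, -483.199, 226.741] pointing down, gripper open.
Joint ranges: [-2.53, 2.53], [-0.77, 2.02], [0.04, 2.7], [-1, 4.14], [0.28, 2.66], [-3.11, 3.11]. Speed limits (rad/s): [2.57, 2.57, 3.14, 3.14, 3.14, 3.14].

### API

Orientations are given as [roll, pitch, yaw] about the fixed x, y, z axes, in that order (R = Rz(yaw) Ry(pitch) Rx(roll)).
In Python, from plant import bot gives the robot as it stands. The module is installed in compiled form; this text tells all that it offers.
- The arm moves only by the shell command python3 -m inch 'ROWS'. ROWS is JSON, a list that holds one entry, the list of rows, each a list of 7 numbers: the shift along the tool's x, y, z each as a share of 0.2 m, from -1 to 1, then the turn, a rotation vector about the tool's x, y, z each as a share of 45 degrees, from -1 to 1, then the closure, from -1 (fully open) to 1 (shut), so that 0 is half open. A call has exactly 10 rows; each row is the pose to reach, as a shift and turn from the pose commanded when the call began, along the tool's axes at that moment; what a row does not reach only later rows make up. A row lasts 1/8 s, in which the tool goes at most 62.5 mm and 10.7 degrees, less where a joint would pass 70% of its speed; a pose out of reach is approached as far as the arm can. A call with a number of a shift or a turn outside -1 to 1 is refused whole. A call with a gripper value outside its range is refused whole. The fingers move at their own pace and stop on an object; the grip force is fixed at half the most. Time passes only in rows, so rows that repeat a pose let the fingers close, or fill a call up. It gives the time, the measured TCP pose, the force and the opening at its end, in the units of the state.
- bot.get_obs(): the state, without advancing time (a new reading comes with each control period).
- bot.capture(name): name is "scene" or "top" or "wrist"; returns the picture (420x560x3 uint8, red, green, blue); there is no depth.
- bot.camera_params(name): a dict with "fx", "fy", "cx", "cy" (pixels), "R" (3x3) and "t" (3): a world point X has camera coordinates R X + t; the wrist camera has in their place "T_tool_cam" (4x4, takes a point from camera to tool coordinates, whose origin is the TCP and whose axes are the tool frame's). Camera axes: x right, y down, z forward; pixel columns grow to the right and rows downward; lengths in mm; the calibration is good to about 2 mm. A picture is of the moment at which its call begins: read the wrist's pose just before it. camera_params takes no time and is no camera call.
- bot.close_job(): hands the job in, once; it reports no verdict.
The state is a dict: "time": time; "joint_positions": joint angles; "dq": joint speeds; "tau": joint torques, N m; "tool_pos": TCP position; "tcp_rot": TCP orientation; "contact_force": force on the tool from outside, world axes, zero at the start; "moment": the same for the moment, N m; "grip_width": finger opening in mm.
Only numpy, scipy, OpenCV 4.12 (cv2) and the standard library are available. Lean on these libraries where they do the work, as an engineer would, in place of code of your own. Each camera call takes 0.05 s, during which the arm holds its last target.

### The job

The loaded instrument cleaner is standing open: push its lid forward past upright and let it swing shut by its own weight, without following it down. Then press the lid's front edge down until the stiff seal strip has gone fully home and hold it firmly against that stop, at 12 to 20 N, for about a second - pressing with over 25 N would crack the lid. Finally press the green start button all the way in and let go, leaving the bottle, jar and tray where they stand.

Things in the scene. Friction and masses are not known exactly. Their poses are not given: they have to be found in the camera images.
- cleaner: White instrument cleaner, fixed; place and yaw vary. Origin: under the tank's centre, on the work surface. Own -x is its front, y its width, z up. Tank 150 (x) x 240 (y) mm, rim 120 mm high; before it a control ledge from x = -75 to -155 mm, top 78 mm high, with the green button. The lid's hinge line runs along y at x = 78, z = 124 mm. The black seal strip is inside the front wall, x = -66 mm.
- lid (a joint): Lid angle in rad: 0 level, 1.571 upright, starts leaning back at 1.85 to 1.92 (its stop). Slight friction and a damper: once pushed below about 1.35 it falls by itself in 1 to 3 s; do not touch it between 1.05 and 0.2. It comes to rest on the seal strip at about 0.04 to 0.08; when home it reads 0, give or take 0.014.
- lid_hinge (a point): Middle of the lid's hinge line, on the lid's underside. Axes turn with the lid. The lid is a grey plate reaching 158 mm along its own -x, 236 mm wide (y), 8 mm thick, 0.28 to 0.46 kg; own +z is its outer face, which looks to the cleaner's rear (+x) when open and is pushed from there. A low black rib (8 mm high, 100 mm wide) lies on that face 52 to 68 mm from the hinge.
- lid_press (a point): Point on the lid's outer (top when shut) face where to press: middle of the black pad near the front edge, 144 mm from the hinge, straight above the seal strip when shut. Its z axis is the lid's outward normal.
- seal (a joint): Travel of the black rubber seal strip (6 mm thick, 190 mm long) in m: starts at 0 to 0.002, hard stop (fully home) at 0.009. It moves stiffly (about 9 N, of which the lid's weight gives 2 N) and stays where it is pushed. The height of its stop differs by up to 2 mm either way and is not measured: feel for the sharp rise of force above 10 N.
- start_top (a point): Centre of the top face of the green round start button (26 mm across) on the control ledge, 128 mm in front of the cleaner's origin; it is pressed straight down.
- start (a joint): Travel of the start button in m: 0 is out, 0.006 fully in; springs back; about 5 N when fully in.
- spray: Bystander: closed bottle, 60 mm across, 150 mm high, behind the cleaner. Origin: centre of its underside.
- jar: Bystander: amber jar with steel cap, 64 mm across, 75 mm high, in front of the cleaner. Origin: centre of its underside.
- tray: Bystander: shallow open steel tray 90 x 130 x 22 mm, in front of the cleaner. Origin: centre of its underside.

How it is judged (in metres and radians):
On the way, in this order (a step that is already met when the one before it is completed fails the run):
1. the lid has been tipped past upright and is falling shut untouched (below 1.0 rad, robot off it) (value of joint lid below 1 rad and not (contact force between lid and the fingers above 0.3 N or contact force between lid and the arm above 0.3 N)), for 0.1 s.
2. the seal strip is fully home (within 1.5 mm) and the lid is held down on it with 10 to 25 N for 0.5 s (value of joint seal above 0.0075 m and value of joint lid below 0.03 rad and contact force between lid and the fingers above 10 N), for 0.5 s.
3. the start button is pressed in, at least 4.5 mm (value of joint start above 0.0045 m), for 0.05 s.
At the end, for the whole second after the job is handed in: The lid lies shut and at rest (below 0.03 rad) on the seal strip, which is pushed home to within 1.5 mm of its 9 mm travel; the start button is out again (less than 1.5 mm in) (value of joint seal above 0.0075 m and value of joint lid below 0.03 rad and velocity of joint lid between -0.05 and 0.05 rad/s and value of joint start below 0.0015 m); the robot touches nothing.
It fails at once if the shut lid (below 0.2 rad) is pressed with more than 25 N (value of joint lid below 0.2 rad and (contact force between lid and the fingers above 25 N or contact force between lid and the arm above 25 N)).
It fails at once if the robot touches the lid while it should be falling by itself (between 1.05 and 0.2 rad) (value of joint lid between 0.2 and 1.05 rad and (contact force between lid and the fingers above 0.3 N or contact force between lid and the arm above 0.3 N)).
It fails at once if the bottle, jar or tray is moved by more than 15 mm or tipped (distance of any of spray, jar, tray from where it was at the start of the episode above 0.015 m or angle between any of spray, jar, tray's own z axis and vertical above 0.3 rad).
It also fails if it takes over 62 s, if anything falls off the work surface, if the arm or the gripper's body presses on something with over 40 N, if the wrist force passes 120 N, or if a joint passes its speed limit or range.

## Working session

There is one attempt and no reset: what is moved stays moved. The work goes in short steps, Python scripts to look and compute and a shell command to move; the robot and the scene stay as the last step left them, time stands still between calls to the robot, and variables do not carry over. Pictures are saved under pics/ and viewed, and the job is handed in when it is done.

```bash
mkdir -p pics; ls
python3 - <<'E'
from plant import bot
import cv2,numpy as np
for n in ["scene","top"]:
    cv2.imwrite(f"pics/{n}0.png",bot.capture(n)[:,:,::-1])
    p=bot.camera_params(n);print(n,{k:np.round(v,3).tolist() for k,v in p.items()})
print(bot.get_obs()); print(bot.camera_params("wrist"))
E
```

```text
pics
scene {'fx': 397.688, 'fy': 397.688, 'cx': 284.125, 'cy': 210.172, 'R': [[0.586, 0.81, 0.004], [0.68, -0.489, -0.547], [-0.441, 0.323, -0.837]], 't': [-374.214, -328.859, 1124.543]}
top {'fx': 478.001, 'fy': 478.001, 'cx': 283.189, 'cy': 203.607, 'R': [[0.017, -1.0, -0.021], [-0.992, -0.014, -0.124], [0.124, 0.023, -0.992]], 't': [18.507, 621.772, 1141.428]}
{'time': 0.1, 'joint_positions': array([-1.31497290e+00,  3.42644512e-01,  1.52486494e+00,  8.34776995e-06,
        1.27541310e+00, -1.46003566e-01]), 'dq': array([ 0.00144073, -0.00348321, -0.00184112, -0.00013707, -0.00087959,
       -0.00099944]), 'tau': array([ 1.34532656e-03, -4.32002413e+01, -2.44695532e+01,  7.18681561e-02,
        5.26840962e-02, -4.20580682e-05]), 'tool_pos': array([ 205.26172173, -482.84052168,  226.13863075]), 'tcp_rot': array([-3.14139127e+00,  1.31459442e-03, -1.16897163e+00]), 'contact_force': array([0.57735621, 0.44119022, 0.01554129]), 'moment': array([-0.02195609,  0.04145225, -0.00464789]), 'grip_width': 91.9555483424326}
{'fx': 377.69172201973396, 'fy': 377.69172201973396, 'cx': 281.48270067658916, 'cy': 207.58780771742184, 'T_tool_cam': array([[ 9.99999829e-01,  3.53972154e-04,  4.64811774e-04,
         1.36391660e-01],
       [-4.69649616e-04,  9.60250212e-01,  2.79140303e-01,
        -7.61016610e+01],
       [-3.47527710e-04, -2.79140474e-01,  9.60250215e-01,
        -1.57450204e+02],
       [ 0.00000000e+00,  0.00000000e+00,  0.00000000e+00,
         1.00000000e+00]])}
```

View pics/scene0.png

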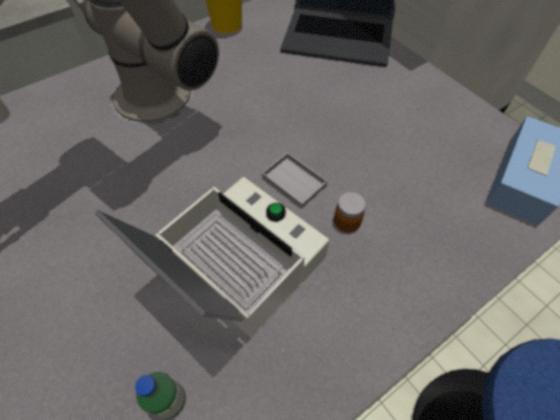

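View pics/top0.png

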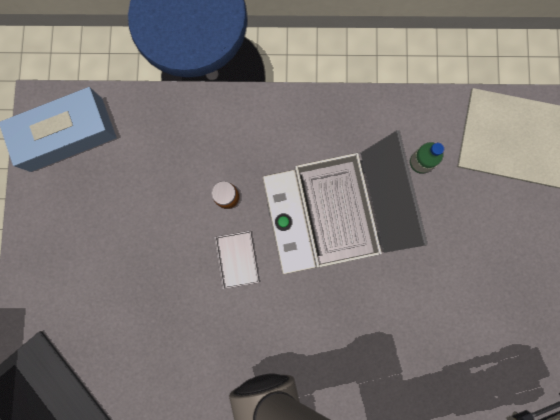

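The two views show the cleaner with its front toward +y: the button is at top (284,222) and scene (276,211). The lid leans toward -y, with its top edge from about (397,135) to (423,245) in top. The bottle is at top (428,157), the jar at (226,195) and the tray at (238,260). I'll measure these next.

```bash
cat > h.py <<'E'
import cv2,numpy as np
from plant import bot
P={n:bot.camera_params(n) for n in ["scene","top"]}
def ray(n,uv):
    p=P[n];d=np.array([(uv[0]-p["cx"])/p["fx"],(uv[1]-p["cy"])/p["fy"],1.]);R=np.array(p["R"]);return -R.T@np.array(p["t"]),R.T@d
def plane(n,uv,z):
    o,d=ray(n,uv);return o+d*(z-o[2])/d[2]
def proj(n,X):
    p=P[n];c=np.array(p["R"])@X+np.array(p["t"]);return np.array([p["fx"]*c[0]/c[2]+p["cx"],p["fy"]*c[1]/c[2]+p["cy"]])
def tri(a,b):
    o1,d1=ray("top",a);o2,d2=ray("scene",b);A=np.c_[d1,-d2];s=np.linalg.lstsq(A,o2-o1,rcond=None)[0]
    p,q=o1+s[0]*d1,o2+s[1]*d2;return (p+q)/2,np.linalg.norm(p-q)
E
python3 - <<'E'
from h import *
g={}
for n in ["top","scene"]:
    im=cv2.imread(f"pics/{n}0.png");hsv=cv2.cvtColor(im,cv2.COLOR_BGR2HSV)
    m=cv2.inRange(hsv,(40,100,90),(85,255,255));k,l,s,c=cv2.connectedComponentsWithStats(m)
    for i in range(1,k):
        if s[i,4]>15:print(n,"green",s[i],c[i])
    w=cv2.inRange(hsv,(0,0,170),(179,60,255));k,l,s,c=cv2.connectedComponentsWithStats(w)
    for i in range(1,k):
        if s[i,4]>300:print(n,"white",s[i],c[i])
    x0,y0,x1,y1=(200,120,460,280) if n=="top" else (80,140,400,420)
    cv2.imwrite(f"pics/{n}z.png",cv2.resize(im[y0:y1,x0:x1],None,fx=3 if n=="top" else 2,fy=3 if n=="top" else 2,interpolation=cv2.INTER_CUBIC))
E
```

```text
top green [278 217  11  10  89] [282.94382022 221.30337079]
top white [  0  26  23  26 578] [10.62802768 38.26816609]
top white [ 23  26  29  26 714] [37.07422969 38.54901961]
top white [ 52  26  29  27 746] [66.16085791 39.05227882]
top white [ 81  27  29  26 720] [95.22777778 39.54444444]
top white [110  27  28  26 556] [121.41366906  40.80215827]
top white [258  28  29  26 695] [272.90215827  39.8705036 ]
top white [288  28  29  27 747] [301.8313253   40.51271754]
top white [318  28  28  27 754] [331.5  41. ]
top white [347  28  29  27 761] [361.36793693  41.03810775]
top white [378  28  28  27 744] [391.37096774  41.20967742]
top white [407  29  30  26 738] [421.53929539  41.52710027]
top white [438  29  29  27 754] [451.86206897  41.87931034]
top white [468  29  29  27 776] [481.90979381  42.06443299]
top white [498  29  30  27 776] [512.20360825  41.98195876]
top white [528  29  30  27 769] [542.46684005  42.21976593]
top white [  0  53  20  27 505] [ 9.18811881 66.23366337]
top white [ 20  54  30  26 718] [34.67827298 66.36490251]
top white [ 50  54  29  26 728] [64.03846154 6
[... 924 characters left out ...]
op white [296 153  85 114 571] [338.16112084 210.59019264]
top white [ 302  167   70   96 2677] [336.54986926 218.95480015]
top white [ 263  170   52  104 2740] [289.39343066 221.73576642]
top white [212 182  22  22 376] [222.81117021 192.50531915]
top white [ 219  233   38   54 1554] [237.37902188 259.54761905]
scene green [270 204  12   9  90] [275.37777778 207.9       ]
scene white [530 139  27  37 623] [542.93739968 156.27126806]
scene white [ 224  177  104   87 2333] [277.41191599 219.55936562]
scene white [ 501  247   59   91 3041] [538.53304834 295.72607695]
scene white [ 357  301  167  119 4858] [450.74742692 360.12021408]
scene white [482 327  56  43 369] [513.17073171 343.94850949]
```

View pics/topz.png

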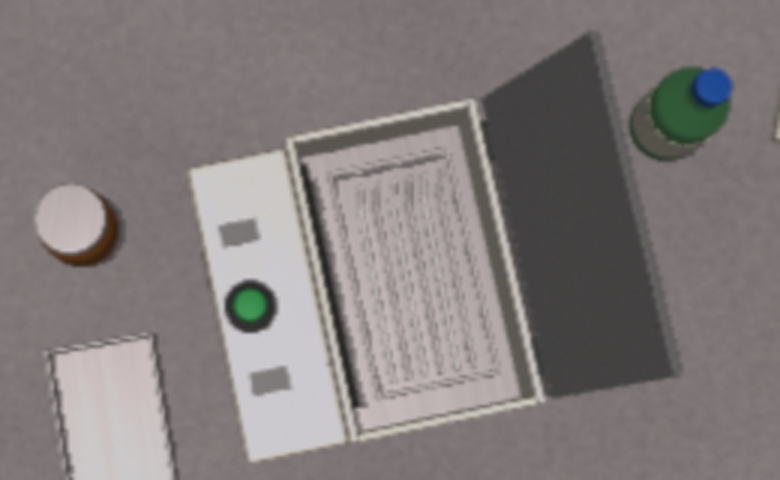

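View pics/scenez.png

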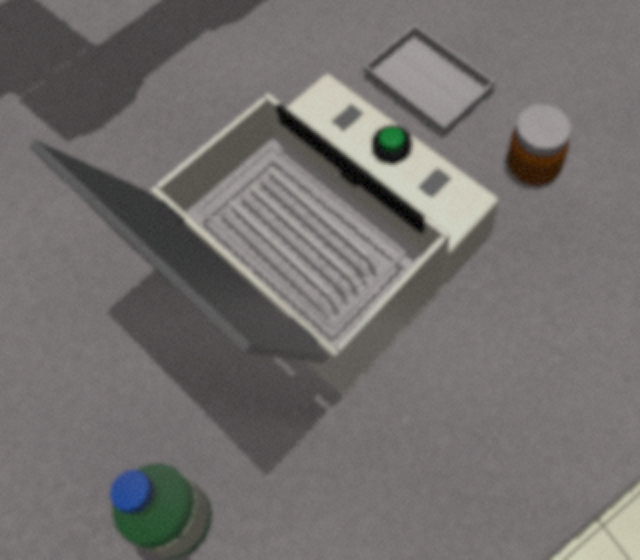

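Run:
```python
from h import *
T=lambda u,v:(200+u/3,120+v/3); S=lambda u,v:(80+u/2,140+v/2)
c=[T(288,140),T(475,101),T(542,402),T(352,439)]  # front-far(+y own), rear-far, rear-near, front-near
s=[S(445,238),S(335,353),S(153,190),S(268,96)]
Q=[plane("top",a,120)[:2] for a in c];Q2=[plane("scene",a,120)[:2] for a in s]
for q in(Q,Q2):
    q=np.array(q);print(q.round(1).tolist(),"sides",[round(float(np.linalg.norm(q[i]-q[(i+1)%4])),1) for i in range(4)],"ctr",q.mean(0).round(1))
    xa=(q[1]+q[2]-q[0]-q[3]);ya=(q[0]+q[1]-q[2]-q[3]);print("yaw",np.degrees(np.arctan2(xa[1],xa[0])),np.degrees(np.arctan2(ya[1],ya[0]))-90)
print("corner tri",[ (tri(a,b)[0].round(1).tolist(),round(tri(a,b)[1],1)) for a,b in zip(c,s)])
print("button",tri((282.94,221.3),(275.38,207.9)))
print("button plane",[plane("top",(282.94,221.3),z).round(1) for z in (84,90)],[plane("scene",(275.38,207.9),z).round(1) for z in (84,90)])
print("lid far",tri(T(595,33),S(258,350)), "lid near",tri(T(677,375),S(36,145)))
print("cap",tri(T(713,86),S(131,490)),plane("top",T(672,128),0), "jar",tri(T(72,220),S(543,128)))
for a in [T(48,353),T(153,336)]: print("tray",plane("top",a,22).round())
```

```text
[[698.1, -1.9], [730.6, -146.1], [499.7, -195.8], [469.7, -53.2]] sides [147.8, 236.1, 145.8, 234.0] ctr [599.5 -99.2]
yaw -77.69177668387859 -77.60176965288291
[[703.7, -7.0], [734.0, -143.8], [506.4, -196.9], [474.9, -55.6]] sides [140.1, 233.7, 144.7, 233.8] ctr [ 604.7 -100.8]
yaw -77.4865880602743 -77.45318898165873
corner tri [([699.9, -2.6, 108.8], np.float64(1.6)), ([732.1, -145.0, 116.5], np.float64(3.5)), ([500.1, -197.0, 111.0], np.float64(0.9)), ([469.6, -53.6, 112.6], np.float64(0.1))]
button (array([572.41315115,  26.33089485,  95.217174  ]), np.float64(1.0532353125995533))
button plane [array([573.6,  27. ,  84. ]), array([573.1,  26.9,  90. ])] [array([566.,  30.,  84.]), array([569.3,  27.8,  90. ])]
lid far (array([ 746.78592809, -203.79137365,  261.70420747]), np.float64(8.633992418950436)) lid near (array([ 515.81753764, -256.94537843,  262.95127222]), np.float64(2.1859674974683596))
cap (array([ 739.22064962, -321.8044946 ,  142.37244492]), np.float64(1.3612993425457234)) [ 737.14743389 -330.07566687    0.        ] jar (array([641.66282856, 172.33240011,  65.97967883]), np.float64(1.9098824368968035))
tray [536. 194.  22.]
tray [551. 108.  22.]
```

```bash
cat >> h.py <<'E'
from scipy.spatial.transform import Rotation as Ro
C=np.array([600.5,-99.2]);YAW=np.radians(-77.6)
u=np.array([np.cos(YAW),np.sin(YAW)]);v=np.array([-u[1],u[0]])
def W(x,y,z): return np.r_[C+x*u+y*v,z]
def own(p): d=np.array(p[:2])-C; return np.array([d@u,d@v,p[2]])
def goto(X,yaw=None):
    o=bot.get_obs();R=Ro.from_euler('xyz',o['tcp_rot']);s=R.inv().apply(X-o['tool_pos'])/200
    T=Ro.from_euler('xyz',[np.pi,0,YAW+np.pi/2 if yaw is None else yaw]);r=(R.inv()*T).as_rotvec()/np.radians(45)
    print("t",round(o['time'],2),"own",own(o['tool_pos']).round(1),"F",o['contact_force'].round(1),"-> shift",s.round(3),"turn",r.round(3))
E
python3 - <<'E'
from h import *
print(own([572.6,26.5,90]))
goto(W(200,0,300))
E
```

```text
[-128.75882101   -0.25692594   90.        ]
t 0.1 own [ 289.8 -468.4  226.1] F [0.6 0.4 0. ] -> shift [-0.01  -2.385 -0.369] turn [-1.000e-03  1.000e-03 -1.764e+00]
```

```bash
python3 -m inch '[[[0,-0.2,-0.2,0,0,-0.1,1],[0,-0.4,-0.37,0,0,-0.3,1],[0,-0.6,-0.37,0,0,-0.5,1],[0,-0.8,-0.37,0,0,-0.7,1],[0,-1,-0.37,0,0,-0.88,1],[0,-1,-0.37,0,0,-0.88,1],[0,-1,-0.37,0,0,-0.88,1],[0,-1,-0.37,0,0,-0.88,1],[0,-1,-0.37,0,0,-0.88,1],[0,-1,-0.37,0,0,-0.88,1]]]'; python3 -c "
from h import *
goto(W(200,0,300))"
```

```text
time: 1.35
tool_pos: [388.9, -405.3, 300.8]
tcp_rot: [3.141, -0.0, -0.479]
contact_force: [-0.3, 0.4, -0.6]
grip_width: 0.8
t 1.35 own [ 253.6 -272.4  300.8] F [-0.3  0.4 -0.6] -> shift [ 0.874 -1.078  0.004] turn [ 0.    -0.    -0.885]
```

```bash
python3 -m inch '[[[0.13,-0.2,0,0,0,-0.1,1],[0.3,-0.4,0,0,0,-0.3,1],[0.5,-0.6,0,0,0,-0.5,1],[0.65,-0.8,0,0,0,-0.7,1],[0.87,-1,0,0,0,-0.885,1],[0.87,-1,0,0,0,-0.885,1],[0.87,-1,0,0,0,-0.885,1],[0.87,-1,0,0,0,-0.885,1],[0.87,-1,0,0,0,-0.885,1],[0.87,-1,0,0,0,-0.885,1]]]'; python3 -c "
from h import *
goto(W(195,-8,235))
cv2.imwrite('pics/top1.png',bot.capture('top')[:,:,::-1]);cv2.imwrite('pics/scene1.png',bot.capture('scene')[:,:,::-1])"
```

```text
time: 2.6
tool_pos: [635.3, -307.9, 301.6]
tcp_rot: [3.141, -0.001, 0.216]
contact_force: [-0.3, -0.5, 0.0]
grip_width: 0.7
t 2.6 own [211.3 -10.8 301.6] F [-0.3 -0.5  0. ] -> shift [ 0.014 -0.082  0.333] turn [ 0.001 -0.001 -0.   ]
```

View pics/scene1.png

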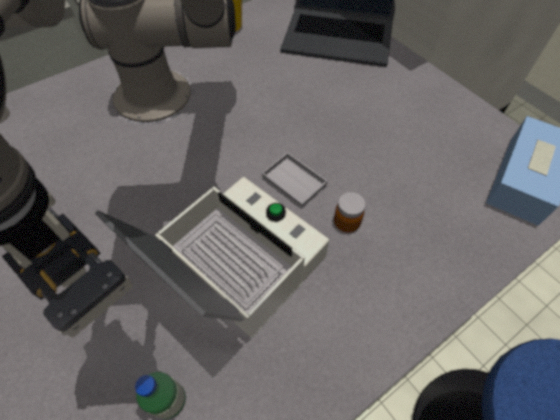

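```bash
python3 -c "
from h import *
p=bot.get_obs()['tool_pos']
for dz in (0,66,150): print(dz,proj('scene',p+[0,0,dz]).round(),proj('top',p+[0,0,dz]).round())
for n in('scene','top'):print(-np.array(P[n]['R']).T@P[n]['t'])
cv2.imwrite('pics/w1.png',bot.capture('wrist')[:,:,::-1])
"
```

```text
0 [ 82. 282.] [456. 182.]
66 [ 57. 258.] [469. 175.]
150 [ 14. 218.] [488. 166.]
[ 938.79015443 -220.80469058  763.34771801]
[ 475.46338279    1.54749797 1209.84785908]
```

View pics/w1.png

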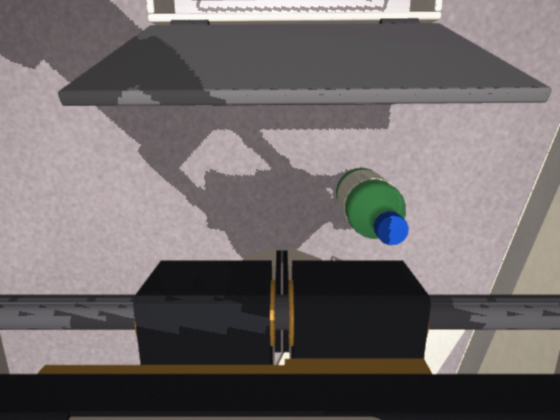

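View pics/top1.png

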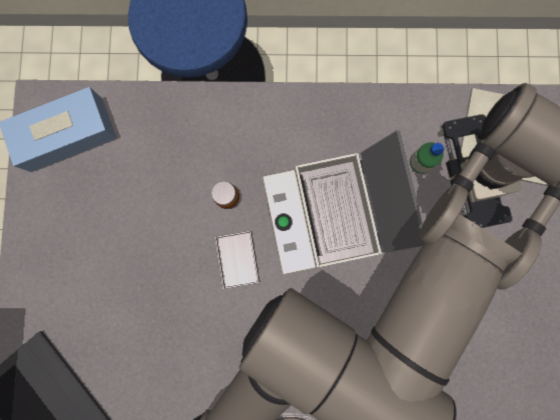

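```bash
python3 -m inch '[[[0.02,-0.1,0.1,0,0,0,1],[0.02,-0.1,0.2,0,0,0,1],[0.02,-0.1,0.31,0,0,0,1],[0.02,-0.1,0.31,0,0,0,1],[0.02,-0.15,0.31,0,0,0,1],[0.02,-0.2,0.31,0,0,0,1],[0.02,-0.24,0.31,0,0,0,1],[0.02,-0.28,0.31,0,0,0,1],[0.02,-0.32,0.31,0,0,0,1],[0.02,-0.36,0.31,0,0,0,1]]]'; python3 -c "
from h import *
goto(W(60,-8,240))"
```

```text
time: 4.0
tool_pos: [624.3, -236.0, 239.0]
tcp_rot: [3.141, -0.0, 0.217]
contact_force: [0.9, -1.5, 1.0]
grip_width: 0.4
t 4.0 own [138.7  -6.1 239. ] F [ 0.9 -1.5  1. ] -> shift [-0.009 -0.394 -0.005] turn [ 0.001 -0.001  0.001]
```

```bash
python3 -m inch '[[[0,-0.05,0,0,0,0,1],[0,-0.1,0,0,0,0,1],[0,-0.15,0,0,0,0,1],[0,-0.2,0,0,0,0,1],[0,-0.25,0,0,0,0,1],[0,-0.29,0,0,0,0,1],[0,-0.32,0,0,0,0,1],[0,-0.35,0,0,0,0,1],[0,-0.38,0,0,0,0,1],[0,-0.39,0,0,0,0,1]]]'; python3 -c "
from h import *
goto(W(60,-8,240))
cv2.imwrite('pics/w2.png',bot.capture('wrist')[:,:,::-1]);cv2.imwrite('pics/scene2.png',bot.capture('scene')[:,:,::-1])"
```

```text
time: 5.25
tool_pos: [607.4, -159.6, 238.8]
tcp_rot: [-3.142, -0.0, 0.217]
contact_force: [-0.1, 0.4, 1.0]
grip_width: 0.8
t 5.25 own [ 60.5  -6.2 238.8] F [-0.1  0.4  1. ] -> shift [-0.009 -0.003 -0.006] turn [-0.    -0.     0.001]
```

View pics/scene2.png

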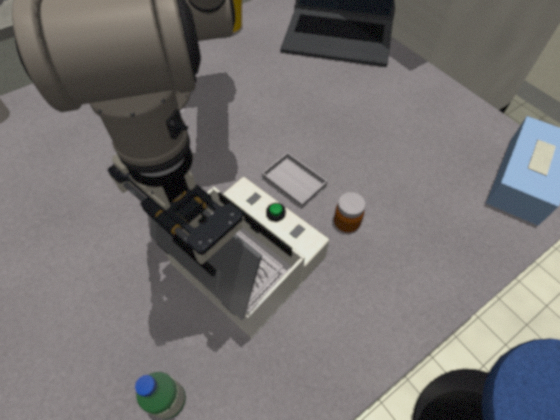

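The lid is tipping forward in front of the fingers and the contact force is near zero. I'll back off.

```bash
python3 -m inch '[[[0,0.15,0,0,0,0,1],[0,0.3,0,0,0,0,1],[0,0.3,-0.15,0,0,0,1],[0,0.3,-0.3,0,0,0,1],[0,0.3,-0.3,0,0,0,1],[0,0.3,-0.3,0,0,0,1],[0,0.3,-0.3,0,0,0,1],[0,0.3,-0.3,0,0,0,1],[0,0.3,-0.3,0,0,0,1],[0,0.3,-0.3,0,0,0,1]]]'; python3 -c "
from h import *
goto(W(-66,0,190))
cv2.imwrite('pics/w3.png',bot.capture('wrist')[:,:,::-1]);cv2.imwrite('pics/scene3.png',bot.capture('scene')[:,:,::-1])"
```

```text
time: 6.6
tool_pos: [620.4, -218.6, 298.6]
tcp_rot: [3.142, 0.0, 0.217]
contact_force: [-0.0, 0.8, 1.0]
grip_width: 0.5
t 6.6 own [120.9  -6.2 298.6] F [-0.   0.8  1. ] -> shift [ 0.032 -0.934  0.543] turn [0.    0.    0.001]
```

View pics/scene3.png

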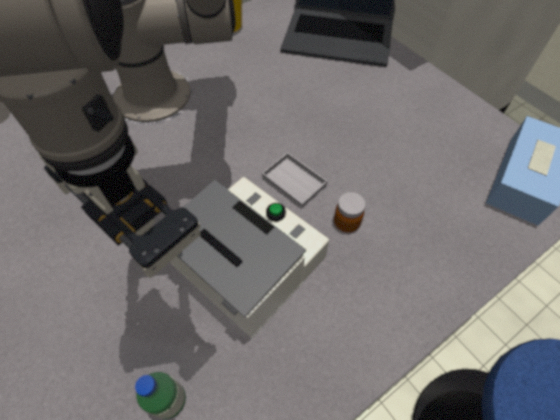

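View pics/w3.png

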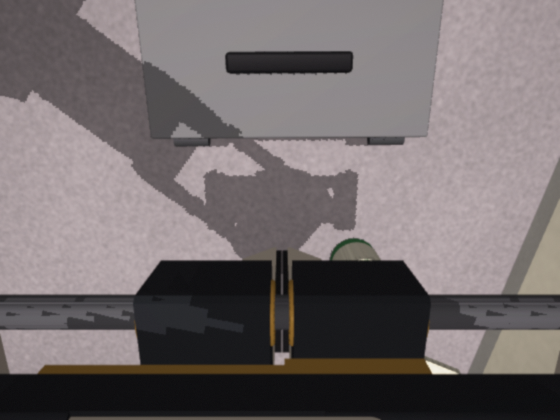

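The scene view shows the lid down, with the pad at (252,217) and the rib at (220,247). I'll move above the pad.

```bash
python3 -m inch '[[[0,-0.1,0,0,0,0,1],[0.03,-0.3,0,0,0,0,1],[0.03,-0.5,0,0,0,0,1],[0.03,-0.7,0,0,0,0,1],[0.03,-0.93,0,0,0,0,1],[0.03,-0.93,0.2,0,0,0,1],[0.03,-0.93,0.4,0,0,0,1],[0.03,-0.93,0.54,0,0,0,1],[0.03,-0.93,0.54,0,0,0,1],[0.03,-0.93,0.54,0,0,0,1]]]'; python3 -c "
from h import *
goto(W(-66,0,145))
im=bot.capture('top');cv2.imwrite('pics/top4.png',im[:,:,::-1]);im=bot.capture('scene');cv2.imwrite('pics/scene4.png',cv2.resize(im[140:300,120:360],None,fx=3,fy=3)[:,:,::-1])
# pad centre from earlier scene3
im=cv2.imread('pics/scene3.png');g=cv2.cvtColor(im,cv2.COLOR_BGR2GRAY);m=cv2.inRange(g[195:275,195:305],0,45);k,l,s,c=cv2.connectedComponentsWithStats(m)
for i in range(1,k):
  if s[i,4]>60: uv=c[i]+195; print(uv,s[i,4],own(plane('scene',uv,140)))
"
```

```text
time: 7.95
tool_pos: [586.9, -35.9, 192.1]
tcp_rot: [3.141, -0.002, 0.217]
contact_force: [0.4, 0.4, 1.0]
grip_width: 0.2
t 7.95 own [-64.7   0.3 192.1] F [0.4 0.4 1. ] -> shift [-0.002 -0.007  0.236] turn [ 0.001 -0.003  0.001]
[252.99725275 217.18406593] 364 [-63.95877009   2.70553066 140.        ]
[275.39 215.21] 100 [-94.80069684  30.63024342 140.        ]
[220.34173669 247.6022409 ] 357 [ 19.86528726   4.01061958 140.        ]
```

View pics/scene4.png

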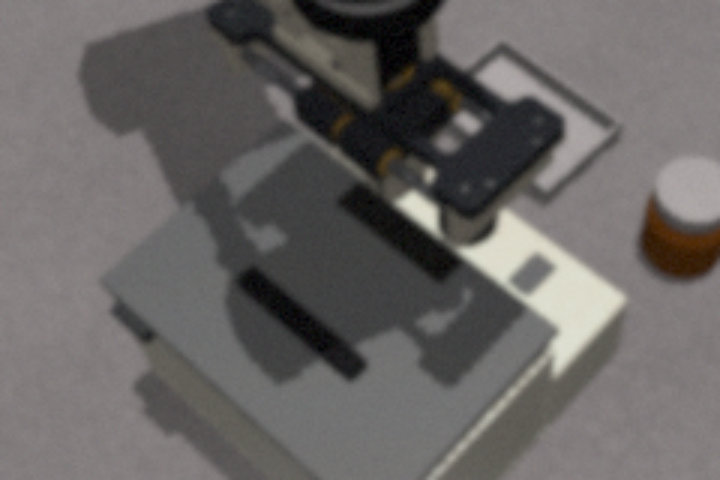

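```bash
python3 -m inch '[[[0,-0.005,0.05,0,0,0,1],[0,-0.005,0.1,0,0,0,1],[0,-0.005,0.15,0,0,0,1],[0,-0.005,0.2,0,0,0,1],[0,-0.005,0.21,0,0,0,1],[0,-0.005,0.22,0,0,0,1],[0,-0.005,0.225,0,0,0,1],[0,-0.005,0.23,0,0,0,1],[0,-0.005,0.235,0,0,0,1],[0,-0.005,0.235,0,0,0,1]]]'; python3 -m inch '[[[0,0,0.003,0,0,0,1],[0,0,0.006,0,0,0,1],[0,0,0.009,0,0,0,1],[0,0,0.012,0,0,0,1],[0,0,0.015,0,0,0,1],[0,0,0.018,0,0,0,1],[0,0,0.02,0,0,0,1],[0,0,0.02,0,0,0,1],[0,0,0.02,0,0,0,1],[0,0,0.02,0,0,0,1]]]'
```

```text
time: 9.3
tool_pos: [586.0, -34.8, 143.7]
tcp_rot: [3.141, -0.0, 0.217]
contact_force: [-0.3, 0.7, -0.1]
grip_width: 0.4
time: 10.55
tool_pos: [586.0, -34.8, 140.0]
tcp_rot: [3.141, -0.0, 0.217]
contact_force: [-1.0, 0.4, 5.8]
grip_width: 0.3
```

Contact at about z=140 with roughly 5 N. I'll press on in small steps.

```bash
python3 -m inch '[[[0,0,0.001,0,0,0,1],[0,0,0.002,0,0,0,1],[0,0,0.003,0,0,0,1],[0,0,0.004,0,0,0,1],[0,0,0.005,0,0,0,1],[0,0,0.006,0,0,0,1],[0,0,0.007,0,0,0,1],[0,0,0.008,0,0,0,1],[0,0,0.009,0,0,0,1],[0,0,0.01,0,0,0,1]]]'; python3 -m inch '[[[0,0,0.001,0,0,0,1],[0,0,0.002,0,0,0,1],[0,0,0.003,0,0,0,1],[0,0,0.004,0,0,0,1],[0,0,0.005,0,0,0,1],[0,0,0.006,0,0,0,1],[0,0,0.007,0,0,0,1],[0,0,0.008,0,0,0,1],[0,0,0.009,0,0,0,1],[0,0,0.01,0,0,0,1]]]'
```

```text
time: 11.8
tool_pos: [586.0, -34.6, 138.3]
tcp_rot: [3.141, -0.0, 0.217]
contact_force: [-3.0, 0.6, 7.2]
grip_width: 0.2
time: 13.05
tool_pos: [586.0, -34.5, 136.3]
tcp_rot: [-3.141, -0.0, 0.217]
contact_force: [-1.9, 1.4, 7.3]
grip_width: 0.6
```

```bash
python3 -m inch '[[[0,0,0.001,0,0,0,1],[0,0,0.001,0,0,0,1],[0,0,0.002,0,0,0,1],[0,0,0.002,0,0,0,1],[0,0,0.003,0,0,0,1],[0,0,0.003,0,0,0,1],[0,0,0.004,0,0,0,1],[0,0,0.004,0,0,0,1],[0,0,0.005,0,0,0,1],[0,0,0.005,0,0,0,1]]]'; python3 -m inch '[[[0,0,0.001,0,0,0,1],[0,0,0.001,0,0,0,1],[0,0,0.002,0,0,0,1],[0,0,0.002,0,0,0,1],[0,0,0.003,0,0,0,1],[0,0,0.003,0,0,0,1],[0,0,0.004,0,0,0,1],[0,0,0.004,0,0,0,1],[0,0,0.004,0,0,0,1],[0,0,0.004,0,0,0,1]]]'
```

```text
time: 14.3
tool_pos: [585.9, -34.4, 135.2]
tcp_rot: [-3.141, -0.0, 0.217]
contact_force: [-2.0, 2.3, 6.7]
grip_width: 0.5
time: 15.55
tool_pos: [585.9, -34.3, 134.4]
tcp_rot: [-3.141, -0.0, 0.217]
contact_force: [-2.7, 2.3, 7.4]
grip_width: 0.3
```

```bash
python3 -m inch '[[[0,0,0.001,0,0,0,1],[0,0,0.001,0,0,0,1],[0,0,0.002,0,0,0,1],[0,0,0.002,0,0,0,1],[0,0,0.003,0,0,0,1],[0,0,0.003,0,0,0,1],[0,0,0.004,0,0,0,1],[0,0,0.004,0,0,0,1],[0,0,0.004,0,0,0,1],[0,0,0.004,0,0,0,1]]]'
```

```text
time: 16.8
tool_pos: [585.9, -34.3, 133.6]
tcp_rot: [-3.141, -0.0, 0.217]
contact_force: [-2.4, 1.8, 6.7]
grip_width: 0.4
```

```bash
python3 -m inch '[[[0,0,0.001,0,0,0,1],[0,0,0.001,0,0,0,1],[0,0,0.002,0,0,0,1],[0,0,0.002,0,0,0,1],[0,0,0.003,0,0,0,1],[0,0,0.003,0,0,0,1],[0,0,0.003,0,0,0,1],[0,0,0.003,0,0,0,1],[0,0,0.003,0,0,0,1],[0,0,0.003,0,0,0,1]]]'
```

```text
time: 18.05
tool_pos: [585.9, -34.3, 133.0]
tcp_rot: [-3.141, -0.0, 0.217]
contact_force: [-3.0, 2.9, 7.4]
grip_width: 0.9
```

```bash
python3 -m inch '[[[0,0,0.001,0,0,0,1],[0,0,0.001,0,0,0,1],[0,0,0.002,0,0,0,1],[0,0,0.002,0,0,0,1],[0,0,0.003,0,0,0,1],[0,0,0.003,0,0,0,1],[0,0,0.004,0,0,0,1],[0,0,0.004,0,0,0,1],[0,0,0.004,0,0,0,1],[0,0,0.004,0,0,0,1]]]'
```

```text
time: 19.3
tool_pos: [585.9, -34.2, 132.2]
tcp_rot: [-3.141, -0.0, 0.217]
contact_force: [-2.8, 2.2, 7.1]
grip_width: 0.2
```

```bash
python3 -m inch '[[[0,0,0.001,0,0,0,1],[0,0,0.001,0,0,0,1],[0,0,0.002,0,0,0,1],[0,0,0.002,0,0,0,1],[0,0,0.003,0,0,0,1],[0,0,0.003,0,0,0,1],[0,0,0.004,0,0,0,1],[0,0,0.004,0,0,0,1],[0,0,0.004,0,0,0,1],[0,0,0.004,0,0,0,1]]]'
```

```text
time: 20.55
tool_pos: [585.9, -34.2, 131.8]
tcp_rot: [-3.141, -0.0, 0.217]
contact_force: [-3.8, 2.7, 10.1]
grip_width: 0.4
```

The force has risen sharply at z=131.8, so that is the stop. I'll add a little and hold.

```bash
python3 -m inch '[[[0,0,0.001,0,0,0,1],[0,0,0.001,0,0,0,1],[0,0,0.002,0,0,0,1],[0,0,0.002,0,0,0,1],[0,0,0.002,0,0,0,1],[0,0,0.002,0,0,0,1],[0,0,0.002,0,0,0,1],[0,0,0.002,0,0,0,1],[0,0,0.002,0,0,0,1],[0,0,0.002,0,0,0,1]]]'; python3 -c "
from h import *
goto(W(-66,0,132))"
```

```text
time: 21.8
tool_pos: [585.9, -34.2, 131.8]
tcp_rot: [-3.141, -0.001, 0.217]
contact_force: [-4.1, 1.5, 12.0]
grip_width: 0.1
t 21.8 own [-66.6  -0.3 131.8] F [-4.1  1.5 12. ] -> shift [ 0.002  0.003 -0.001] turn [-0.    -0.001  0.001]
```

```bash
python3 -m inch '[[[0,0,0.001,0,0,0,1],[0,0,0.002,0,0,0,1],[0,0,0.003,0,0,0,1],[0,0,0.003,0,0,0,1],[0,0,0.003,0,0,0,1],[0,0,0.003,0,0,0,1],[0,0,0.003,0,0,0,1],[0,0,0.003,0,0,0,1],[0,0,0.003,0,0,0,1],[0,0,0.003,0,0,0,1]]]'; python3 -c "
from h import *
for i in range(4): print(bot.get_obs()['contact_force'].round(1),bot.get_obs()['tool_pos'].round(2)); bot.capture('top')"
```

```text
time: 23.05
tool_pos: [585.9, -34.2, 131.8]
tcp_rot: [-3.141, -0.001, 0.217]
contact_force: [-7.0, 2.4, 15.9]
grip_width: 0.5
[-7.   2.4 15.9] [585.91 -34.19 131.75]
[-6.2  2.4 16.3] [585.91 -34.2  131.71]
[-6.1  2.  15.5] [585.9  -34.17 131.7 ]
[-6.7  2.2 15.3] [585.91 -34.2  131.72]
```

```bash
python3 -m inch '[[[0,0,0,0,0,0,1],[0,0,0,0,0,0,1],[0,0,0,0,0,0,1],[0,0,0,0,0,0,1],[0,0,0,0,0,0,1],[0,0,0,0,0,0,1],[0,0,0,0,0,0,1],[0,0,0,0,0,0,1],[0,0,0,0,0,0,1],[0,0,0,0,0,0,1]]]';  python3 -m inch '[[[0,0,-0.01,0,0,0,1],[0,0,-0.03,0,0,0,1],[0,0,-0.08,0,0,0,1],[0,0,-0.14,0,0,0,1],[0,0,-0.2,0,0,0,1],[0,-0.1,-0.2,0,0,0,1],[0,-0.2,-0.2,0,0,0,1],[0,-0.31,-0.2,0,0,0,1],[0,-0.31,-0.2,0,0,0,1],[0,-0.31,-0.2,0,0,0,1]]]'; python3 -c "
from h import *
goto(W(-128,0,105))
im=bot.capture('scene');cv2.imwrite('pics/scene5.png',cv2.resize(im[140:300,120:360],None,fx=3,fy=3)[:,:,::-1])"
```

```text
time: 24.5
tool_pos: [585.9, -34.2, 131.7]
tcp_rot: [-3.141, -0.001, 0.217]
contact_force: [-5.3, 2.6, 16.1]
grip_width: 0.0
time: 25.75
tool_pos: [572.6, 26.1, 169.8]
tcp_rot: [3.141, 0.0, 0.218]
contact_force: [0.1, 0.3, -0.7]
grip_width: 0.2
t 25.75 own [-128.4   -0.4  169.8] F [ 0.1  0.3 -0.7] -> shift [0.002 0.002 0.324] turn [0.001 0.    0.002]
```

View pics/scene5.png

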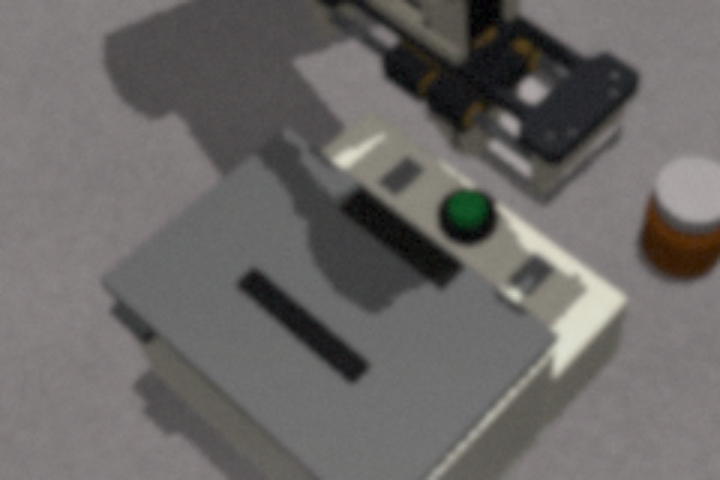

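The lid is shut and the tool is above the button at (465,212) in the crop. I'll descend.

```bash
python3 -m inch '[[[0,0,0.1,0,0,0,1],[0,0,0.2,0,0,0,1],[0,0,0.3,0,0,0,1],[0,0,0.33,0,0,0,1],[0,0,0.34,0,0,0,1],[0,0,0.345,0,0,0,1],[0,0,0.35,0,0,0,1],[0,0,0.35,0,0,0,1],[0,0,0.35,0,0,0,1],[0,0,0.35,0,0,0,1]]]'; python3 -m inch '[[[0,0,0.005,0,0,0,1],[0,0,0.01,0,0,0,1],[0,0,0.015,0,0,0,1],[0,0,0.02,0,0,0,1],[0,0,0.025,0,0,0,1],[0,0,0.03,0,0,0,1],[0,0,0.03,0,0,0,1],[0,0,0.03,0,0,0,1],[0,0,0.03,0,0,0,1],[0,0,0.03,0,0,0,1]]]'
```

```text
time: 27.05
tool_pos: [572.9, 25.7, 100.2]
tcp_rot: [3.141, -0.001, 0.217]
contact_force: [0.9, -0.0, 1.5]
grip_width: 0.6
time: 28.3
tool_pos: [572.9, 25.7, 94.3]
tcp_rot: [3.141, -0.001, 0.217]
contact_force: [-0.1, 0.2, 5.6]
grip_width: 0.4
```

```bash
python3 -m inch '[[[0,0,0.002,0,0,0,1],[0,0,0.004,0,0,0,1],[0,0,0.006,0,0,0,1],[0,0,0.008,0,0,0,1],[0,0,0.008,0,0,0,1],[0,0,0.008,0,0,0,1],[0,0,0.008,0,0,0,1],[0,0,0.008,0,0,0,1],[0,0,0.008,0,0,0,1],[0,0,0.008,0,0,0,1]]]'
```

```text
time: 29.55
tool_pos: [572.9, 25.7, 94.0]
tcp_rot: [3.141, -0.002, 0.217]
contact_force: [-2.4, -0.8, 15.5]
grip_width: 0.9
```

Hard stop at z=94.0, after contact at about 100: that is 6 mm of travel with 5 N just before the stop, so the button is fully in. I'll release and check.

```bash
python3 -m inch '[[[0,0,-0.02,0,0,0,1],[0,0,-0.06,0,0,0,1],[0,0,-0.15,0,0,0,1],[0,0,-0.3,0,0,0,1],[0,0,-0.5,0,0,0,1],[0,0.1,-0.7,0,0,0,1],[0,0.3,-0.7,0,0,0,1],[0,0.6,-0.7,0,0,0,1],[0,0.9,-0.7,0,0,0,1],[0,0.9,-0.7,0,0,0,1]]]'; python3 -c "
from h import *
print(bot.get_obs()['contact_force'].round(1))
im=bot.capture('scene');cv2.imwrite('pics/scene6.png',im[:,:,::-1])
hsv=cv2.cvtColor(im,cv2.COLOR_RGB2HSV)
m=cv2.inRange(hsv,(40,100,90),(85,255,255));k,l,s,c=cv2.connectedComponentsWithStats(m)
print([(s[i].tolist(),c[i].round(1).tolist()) for i in range(1,k) if s[i,4]>15])"
```

```text
time: 30.8
tool_pos: [610.8, -154.0, 230.8]
tcp_rot: [-3.141, 0.003, 0.212]
contact_force: [-0.9, 0.5, 0.4]
grip_width: 0.6
[-0.9  0.5  0.4]
[([270, 204, 12, 10, 98], [275.5, 208.3]), ([138, 389, 34, 22, 321], [155.3, 400.6])]
```

View pics/scene6.png

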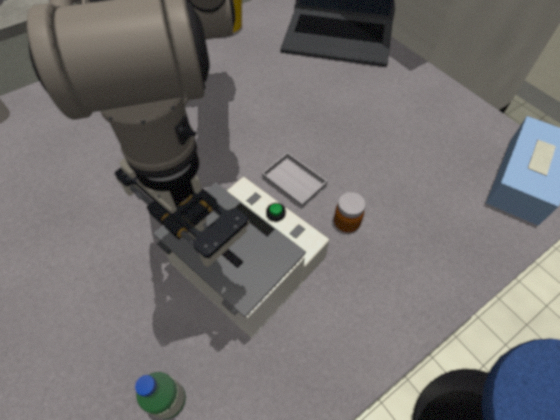

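```bash
python3 -m inch '[[[0,0,0,0,0,0,1],[0,0,0,0,0,0,1],[0,0,0,0,0,0,1],[0,0,0,0,0,0,1],[0,0,0,0,0,0,1],[0,0,0,0,0,0,1],[0,0,0,0,0,0,1],[0,0,0,0,0,0,1],[0,0,0,0,0,0,1],[0,0,0,0,0,0,1]]]'; python3 -c "
from plant import bot
bot.close_job()"
```

```text
time: 32.1
tool_pos: [611.4, -150.0, 232.3]
tcp_rot: [3.142, 0.0, 0.217]
contact_force: [-0.5, -0.6, 0.5]
grip_width: 0.5
the job is handed in; nothing more can be done
```

I carried out all three steps and handed the job in at about 32 s; no verdict was reported.

- **Lid:** I pushed it from behind to about 1.27 rad, worked out from the tool position, and backed off. It fell shut on its own. Contact force was near zero as it tipped away.
- **Seal:** Pressing the pad took a steady 7 N or so, then the force rose sharply at tool height 131.7 mm, which matches a level lid. I held it there for about 1.5 s at 15 to 16 N vertical, about 17 N with the sideways part included.
- **Button:** It was pressed from about 100 mm down to a hard stop at 94.0 mm, which is its 6 mm travel. Force was about 5 N just before the stop and 15.5 N against it.

**Last checks:**
- The picture showed the lid shut, and the button back within half a pixel of where it started.
- By eye, the bottle, jar and tray had not moved.
- The tool hung free about 100 mm above the lid, reading under 1 N.
- One measurement disagreed: the cameras put the button top at about 95 mm, but contact came at about 100 mm. I relied on the felt contact and the travel.

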